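Set up a phone and hold a copy flap at the index angle

ROBOT

A 6-joint arm with a two-finger parallel gripper is mounted at the origin on a cart in front of the work surface, level with it; the furniture and walls round the work are solid. World frame = base frame: x ahead of the robot, y to its left, z up, the work surface at z = 0. Lengths are in m, angles in rad, forces in N, time in s.
With the tool pointing down it reaches from about 0.35 to 0.925 m from the base axis. Payload 6.4 kg.
Tool frame: the origin (TCP) lies on the centre line of the jaws, within the pads' length; the fingertips stand 14 mm ahead of it and the grasp point (between the pads) lies 5 mm behind it (env.tips_ahead is the distance from the TCP to the fingertips, in m); z points along the fingers, y is the line along which they close (so a half turn about z gives the same grasp; the last joint's range is limited). The gripper opens to 85 mm and grips with 20 to 120 N. Pads are 22 mm wide; open, the fingers measure 114 mm over their backs; the gripper's body (76 mm by 85 mm) begins 54 mm behind the grasp point. The pads swing forward as they close: fully open they stand 13 mm farther back than shut.
Start: joints at [0.927, 0.245, 1.558, -0, 1.339, -0.174], TCP at [0.294, 0.58, 0.245] pointing down, gripper open.
Joint ranges: [-3.13, 3.13], [-1.02, 2.26], [0.13, 2.54], [-0.95, 4.09], [0.21, 2.88], [-2.74, 2.74]. Speed limits (rad/s): [2.57, 2.57, 3.14, 3.14, 3.14, 3.14].

INTERFACE

Orientations are given as a rotation vector (axis times angle).
In Python, from workcell import env, snapshot, camera_params gives the robot as it stands. The module is installed in compiled form; this text tells all that it offers.
- The arm moves only by the tool jog_arm, never from a script. Its argument "motion" is a list of rows, each an object with "slide": the shift along the tool's x, y, z in mm, a list of three; "dr": the turn, a rotation vector about the tool's x, y, z in rad, a list of three. A call has 1 to 5 rows; each row shifts and turns the commanded pose from where the row before left it, along the tool's axes as they then stand; what a row does not reach is not made up. A row lasts 1/12 s, in which the tool goes at most 41.7 mm and 7.16 degrees, less where a joint would pass 70% of its speed; a pose out of reach is approached as far as the arm can. A call with a gripper value outside its range is refused whole. "claw" is the opening, from 0 (shut) to 1 (fully open), set as the call begins (left out, the last holds). The fingers move at their own pace and stop on an object; "force" is the grip in N (left out, the last holds). Time passes only in rows, so rows that do not move let the fingers close. It gives the time, the measured TCP pose, the force, the opening and the grip force at its end, in the units of the state.
- env.observe(): the state, without advancing time (a new reading comes with each control period).
- snapshot(name): name is "scene" or "top" or "wrist"; returns the picture (420x560x3 uint8, red, green, blue); there is no depth.
- camera_params(name): a dict with "fx", "fy", "cx", "cy" (pixels), "world_from_camera" (4x4, takes a point from camera to world coordinates); the wrist camera has in their place "tool_from_camera" (4x4, takes a point from camera to tool coordinates, whose origin is the TCP and whose axes are the flange's). Camera axes: x right, y down, z forward; pixel columns grow to the right and rows downward; lengths in m; the calibration is good to about 2 mm. A picture is of the moment at which its call begins: read the wrist's pose just before it. camera_params takes no time and is no camera call.
- env.sign_off(): hands the job in; it is judged then, once.
The state is a dict: "clock": time; "joint_positions": joint angles; "dq": joint speeds; "joint_efforts": joint torques, N m; "ee_pos": TCP position; "ee_rot": TCP orientation; "contact_force": force on the tool from outside, world axes, zero at the start; "moment": the same for the moment, N m; "opening": finger opening in m; "finger_force": force on a finger pad.
Only numpy, scipy, OpenCV 4.12 (cv2) and the standard library are available. Lean on these libraries where they do the work, as an engineer would, in place of code of your own. Each camera call takes 0.05 s, during which the arm holds its last target. There are 200 camera calls.

TASK

Set up the picture of the plywood face board: take the phone from its sloping rest and stand it on a long edge in the groove of the copy jig, about in the middle, with its camera lenses toward the hinged flap, and let go of it. Then take the flap by its grip bar, swing it up until its pointer pin lines up with the point of the black index arm on the arc scale, and finish while still holding it there with the gripper, keeping it still: the flap falls if let go. Do not shift the index arm, and leave the other things on the desk where they are.

Things in the scene. Friction and masses are not known exactly. Their poses are not given: they have to be found in the camera images.
- jig: Fixed plywood jig. Origin on the desk below the middle of the hinge axis; x along hinge and groove (roughly away from the robot), y from flap side to groove side, z up. Base 12 mm thick, x -120..75, y -150..160 mm. Hinge axis 57 mm high; groove at y +115; flap lies level toward -y. Upright aluminium arc scale (4 mm plate, outer radius 115 mm about the hinge, tick each 10 degrees) at x -100
- groove (a point): Middle of the groove's floor (12 mm above the desk); axes as the jig's. The groove runs along jig x, is 110 mm long, 14 mm wide and 26 mm deep, with flared mouths above that reach 36 mm above its floor
- hinge (a point): Middle of the flap's hinge axis, 57 mm above the desk; axes as the jig's
- flap: Plywood flap, 120 mm along the hinge, reaching 130 mm from it, 6 mm thick, a plywood face board fixed on top; about 0.25 kg in all. Origin on the hinge axis (middle); own -y points from hinge to grip bar, own x along the hinge. Level at the start, swings up about jig -x to at most 83 degrees; moves freely and falls back if let go
- flap_bar (a point): Middle of the flap's grip bar: round steel bar, 10 mm thick, along the hinge direction, 180 mm from the hinge axis in the flap's plane, held by two arms with 80 mm clear between them; 45 mm clear between bar and flap edge. 57 mm above the desk at the start; it can turn between the finger pads
- pin_tip (a point): Front end of the flap's steel pointer pin (6 mm thick, along the hinge direction, 125 mm from the hinge axis, in the flap's plane through the hinge axis); it passes just outside the arc scale's rim
- index_mark (a point): Where the pin tip must come: 125 mm from the hinge axis, 7 mm beyond the point of the black index arm (pivots on the hinge axis, in front of the arc scale, with a clamp knob; stands 35 to 63 degrees above level). As far along the hinge as the pin tip, so the two coincide when the angles match
- rest: Fixed plywood phone rest, base 105 x 130 x 6 mm. Origin on the desk under the base's centre. The phone lies on two prongs sloping 55 degrees from level, its back facing the rest's +x and up, its upper edge leaning to the rest's -x. The prongs, 12 mm wide at y -55 and +55 mm, reach 61 mm up the slope; the 98 mm between them is free for a finger
- phone: Phone with wooden-backed case, 76 (x) x 158 (y) x 9 (z) mm, 0.19 kg. Origin at the centre of the screen face, on the surface; z out of the back (the side with the wood and the lenses), x across; at the start x points up the slope, y level. Lower long edge on two lips
- lenses (a point): The two camera lenses on the phone's back, at phone x +14, y +62, z +11 mm
- view (a point): Point in the air 60 mm out from the middle of the phone's back, on phone z: it shows which way the lenses look
- earbud_case: bystander: small white and dark case, 28 x 60 x 46 mm
- battery_box: bystander: black battery holder with two red cells, 34 x 78 x 16 mm
- screwdriver: bystander: small red screwdriver, 126 mm long, 10 mm thick
- servo_two: bystander: small blue servo, 12 x 40 x 33 mm
Mind the look-alikes: they are no part of the job. There is more than one size of the phone; the one meant has the size given above.

How it is judged:
On the way:
1. the phone stands on a long edge in the groove, lenses toward the flap, released, while the flap is still down (z of phone in the frame of groove between 0.033 and 0.043 m and y of phone in the frame of groove between -0.009 and 0.009 m and x of phone in the frame of groove between -0.03 and 0.03 m and angle between the x axis of phone and the z axis of jig, either way round below 0.28 rad and y of view in the frame of groove below -0.03 m and contact force between each of the arm, the fingers and phone below 0.1 N and z of flap_bar in the frame of jig below 0.08 m), for 0.3 s.
At the end, for the whole second after the job is handed in: Phone upright (16 degrees) on a long edge on the groove floor, within 30 mm of its middle, lenses toward the flap, untouched, at rest; pin tip within 10 mm (4.5 degrees) of the index mark; flap still, held by the fingers and nothing else; index and bystanders not shifted (z of phone in the frame of groove between 0.033 and 0.043 m and y of phone in the frame of groove between -0.009 and 0.009 m and x of phone in the frame of groove between -0.03 and 0.03 m and angle between the x axis of phone and the z axis of jig, either way round below 0.28 rad and y of view in the frame of groove below -0.03 m and contact force between each of the arm, the fingers and phone below 0.1 N and linear speed of phone below 0.02 m/s and distance between pin_tip and index_mark below 0.01 m and angular speed of flap below 0.05 rad/s and contact force between the fingers and flap above 0.3 N and contact force between flap and phone below 0.05 N and contact force between flap and earbud_case below 0.05 N and contact force between flap and battery_box below 0.05 N and contact force between flap and screwdriver below 0.05 N and contact force between flap and servo_two below 0.05 N); the arm keeps its last pose, push and grip.
It fails at once if the index arm is shifted (distance of index_mark from where it was at the start of the episode above 0.006 m).
It fails at once if earbud case is disturbed (distance of earbud_case from where it was at the start of the episode above 0.03 m).
It fails at once if battery box is disturbed (distance of battery_box from where it was at the start of the episode above 0.03 m).
It fails at once if screwdriver is disturbed (distance of screwdriver from where it was at the start of the episode above 0.03 m).
It fails at once if servo two is disturbed (distance of servo_two from where it was at the start of the episode above 0.03 m).
It also fails if it takes over 58 s, if anything falls off the work surface, if the arm or the gripper's body presses on something with over 40 N, if the wrist force passes 120 N, or if a joint passes its speed limit or range.

## Working session

There is one attempt and no reset: what is moved stays moved. The work goes in short steps, Python scripts to look and compute and a tool call to move; the robot and the scene stay as the last step left them, time stands still between calls to the robot, and variables do not carry over. Pictures are saved under pics/ and viewed, at most 10 in all, crops included, and the job is handed in when it is done.

Besides the shell and the picture viewer there is one more tool, called after "Call:" by a JSON object that holds its "op" and its "data". jog_arm: Moves the arm, as the interface text tells. Its arguments: {"type":"object","properties":{"motion":{"type":"array"},"claw":{"type":"number"},"force":{"type":"number"}},"required":["motion"]}

```bash
mkdir -p pics; python3 - <<'E'
from workcell import env,snapshot,camera_params
import cv2,numpy as np
for n in("scene","top"):
    im=snapshot(n);cv2.imwrite(f"pics/{n}0.png",cv2.resize(im[...,::-1],(800,600),interpolation=cv2.INTER_CUBIC))
    np.save(f"{n}.npy",im)
    p=camera_params(n);print(n,p['fx'],p['fy'],p['cx'],p['cy'],np.round(p['world_from_camera'],4).tolist())
p=camera_params("wrist");print(p['fx'],p['cx'],p['cy'],np.round(p['tool_from_camera'],4).tolist())
print(env.observe(),env.tips_ahead)
E
```

```text
scene 470.93856439690575 470.93856439690575 276.6088195349759 202.6108857385049 [[0.6566, -0.3558, 0.6651, -0.4139], [-0.754, -0.334, 0.5657, -0.751], [0.0209, -0.8729, -0.4875, 0.7937], [0.0, 0.0, 0.0, 1.0]]
top 431.1529798110859 431.1529798110859 281.70750534984137 216.92511776491617 [[-0.0066, -0.9849, 0.1727, 0.3502], [-1.0, 0.0058, -0.0054, 0.1267], [0.0043, -0.1728, -0.985, 1.5033], [0.0, 0.0, 0.0, 1.0]]
340.83000562754006 273.2732301967792 209.887823491143 [[-0.0004, -0.9574, -0.2887, 0.0734], [1.0, -0.0007, 0.0012, -0.0014], [-0.0013, -0.2887, 0.9574, -0.1301], [0.0, 0.0, 0.0, 1.0]]
{'clock': 0.1, 'joint_positions': array([ 9.26910526e-01,  2.45761994e-01,  1.55886869e+00,  1.10211716e-06,
        1.33869586e+00, -1.74081714e-01]), 'dq': array([-0.00177387, -0.00176681, -0.00319724, -0.00018327, -0.00149346,
       -0.00180448]), 'joint_efforts': array([ 1.93915589e-04, -4.30671787e+01, -3.27128863e+01, -1.47352057e-04,
        2.83769463e-03,  1.74824106e-05]), 'ee_pos': array([0.29396262, 0.57920709, 0.24429172]), 'ee_rot': array([-7.31037970e-01, -3.05464294e+00,  2.49774896e-03]), 'contact_force': array([ 0.58166713,  0.75633953, -0.65956724]), 'moment': array([-0.02743128, -0.0477825 , -0.00017587]), 'finger_force': 0.0, 'opening': 0.08530929275987247} 0.014
```

View pics/scene0.png

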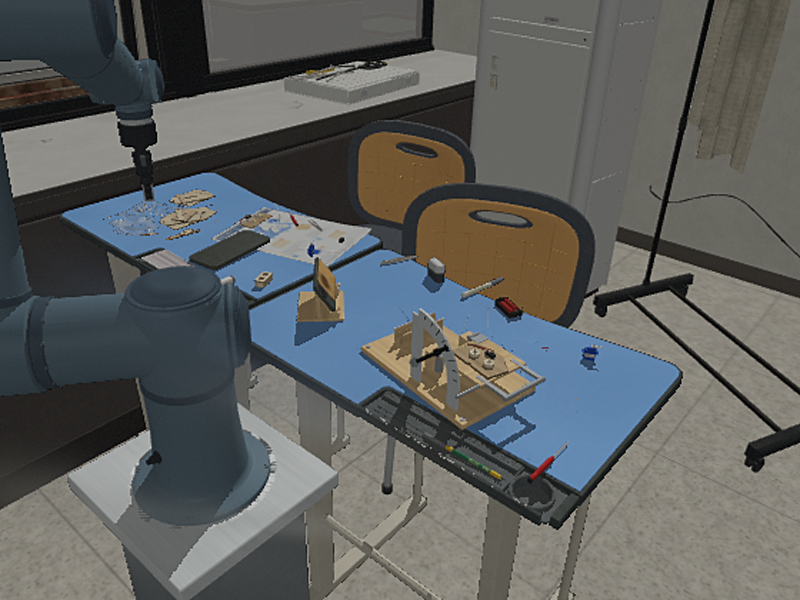

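View pics/top0.png

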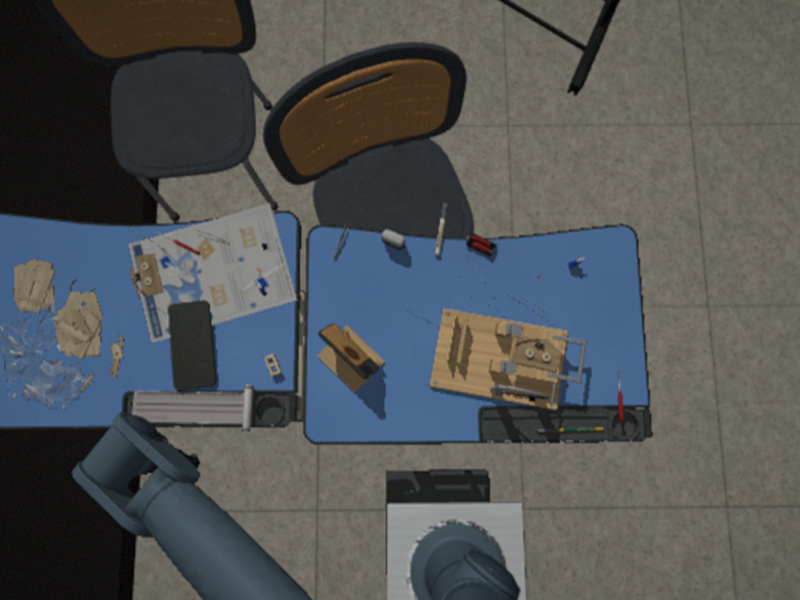

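The phone with the wooden back is in the rest at top (350,345) and scene (325,285). The dark slab at top (193,345) / scene (230,250) is the look-alike, flat and not on a rest. I'll enlarge the rest and jig to confirm.

```bash
python3 - <<'E'
import cv2,numpy as np
t=np.load("top.npy")[...,::-1];s=np.load("scene.npy")[...,::-1]
a=cv2.resize(t[205:295,215:415],(800,360),interpolation=cv2.INTER_CUBIC)
b=cv2.resize(s[170:305,200:390],None,fx=1.77,fy=1.77,interpolation=cv2.INTER_CUBIC)
c=cv2.resize(t[220:280,215:275],(239,239),interpolation=cv2.INTER_CUBIC)
o=np.zeros((600,800,3),np.uint8);o[:360]=a;o[360:599,:b.shape[1]]=b[:239];o[360:599,400:639]=c
cv2.imwrite("pics/crop0.png",o)
E
```

```text
(no output)
```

View pics/crop0.png

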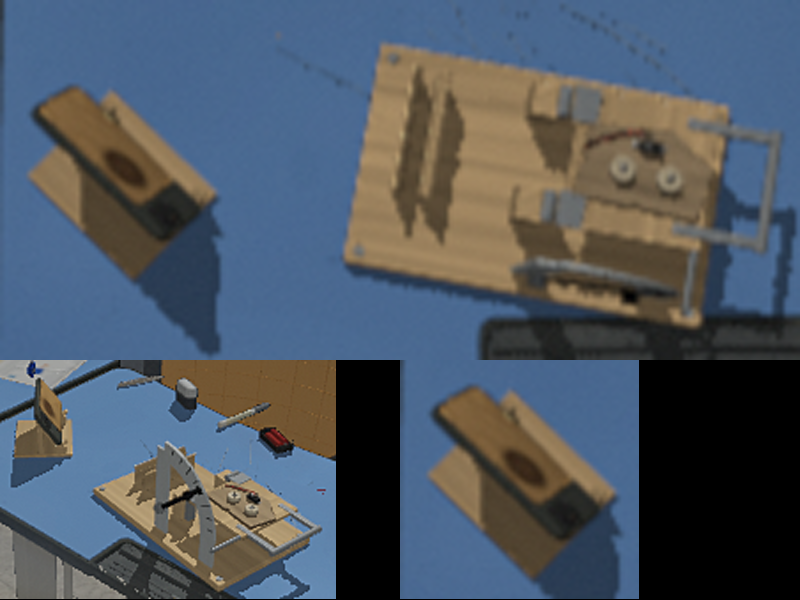

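Phone confirmed: it has a wooden back, sits on the sloping rest, and its lens block is at crop (175,215). The jig base corners are at crop (382,43), (728,105), (703,325) and (347,262), with the flap to the right (-y world). Next is a coarse pose fit from the base corners.

```bash
cat > h.py <<'E'
import numpy as np,cv2
from scipy.optimize import least_squares
from scipy.spatial.transform import Rotation as R
from workcell import env,snapshot,camera_params
def cam(n):
    p=camera_params(n);return np.array([[p['fx'],0,p['cx']],[0,p['fy'],p['cy']],[0,0,1]]),p
def T(r,t):
    M=np.eye(4);M[:3,:3]=r;M[:3,3]=t;return M
def wrist(o):  # camera pose for a state
    K,p=cam("wrist");return K,T(R.from_rotvec(o['ee_rot']).as_matrix(),o['ee_pos'])@p['tool_from_camera']
def proj(K,C,X):
    X=np.atleast_2d(X);c=(X-C[:3,3])@C[:3,:3];u=c@K.T;return u[:,:2]/u[:,2:]
def pl(p): return T(R.from_euler('z',p[2]).as_matrix(),[p[0],p[1],0])
def app(M,X): return np.atleast_2d(X)@M[:3,:3].T+M[:3,3]
def fit(obs,p0): # obs: list of (K,C,X,px)
    f=lambda p:np.concatenate([(proj(K,C,app(pl(p),X))-u).ravel() for K,C,X,u in obs])
    r=least_squares(f,p0);return r.x,r.fun
def tool_move(o,Pt,Rt): # slide(mm) in present tool axes, dr
    R0=R.from_rotvec(o['ee_rot']);return 1e3*R0.inv().apply(np.array(Pt)-o['ee_pos']),(R0.inv()*R.from_matrix(Rt)).as_rotvec()
E
python3 - <<'E'
from h import *
K,p=cam("top");C=p['world_from_camera']
cr=lambda a:(np.array(a)+.5)/4-.5+[215,205]
J=np.array([[75,160,12],[75,-150,12],[-120,-150,12],[-120,160,12]])/1e3
pj,e=fit([(K,C,J,cr([(382,43),(728,105),(703,325),(347,262)]))],[.5,.1,-.16]);print("jig",pj,e.round(2))
# rest x = upper right in image; y = 90deg left of it
Rr=np.array([[52.5,65,6],[52.5,-65,6],[-52.5,-65,6],[-52.5,65,6]])/1e3
pr,e=fit([(K,C,Rr,cr([(108,92),(217,195),(137,278),(28,177)]))],[.5,.3,-.75]);print("rest",pr,e.round(2))
np.save("pj.npy",pj);np.save("pr.npy",pr)
M=pl(pj)
for n,q in dict(groove=[0,.115,.012],bar=[0,-.18,.057]).items(): print(n,app(M,q))
# place of TCP for a wrist look at the rest
o=env.observe();P=app(pl(pr),[0.01,0,0])[0]
# upper edge guess of phone & grasp frame
pm=pl(pr)[:3,:3];px=pm@[-np.cos(np.radians(55)),0,np.sin(np.radians(55))];pz=pm@[np.sin(np.radians(55)),0,np.cos(np.radians(55))];py=np.cross(pz,px)
Rg=np.c_[-py,pz,-px]
# fit phone offset along rest x (q) using visible edges: print projection of the phone corners for q=0
for q in(-.01,0,.01):
    b=app(pl(pr),[q,0,.012])[0]  # lower edge of screen face
    cs=[b+px*a+py*s*.079+pz*.009 for a,s in((0,-1),(.076,-1),(.076,1),(0,1))]
    print(q,(4*(proj(K,C,np.array(cs))+.5-[215,205])-.5).round(0).tolist())
Pt=np.array([P[0],P[1],.30]); psi=pr[2]+np.pi/2
x=np.array([np.cos(psi),np.sin(psi),0]);z=np.array([0,0,-1.]);Rd=np.c_[x,np.cross(z,x),z]
print(Pt,*[v.round(3) for v in tool_move(o,Pt,Rd)])
E
```

```text
jig [ 0.51441789 -0.12487197 -0.1791766 ] [-0.17 -0.01  0.82 -0.46 -0.11  0.18 -0.52  0.24]
rest [ 0.49370899  0.24608845 -0.75497176] [ 0.56 -0.28  0.33 -0.83 -0.53  0.74 -0.34  0.34]
groove [[ 0.53491312 -0.01171303  0.012     ]]
bar [[ 0.48233839 -0.30199031  0.057     ]]
-0.01 [[53.0, 124.0], [8.0, 153.0], [146.0, 283.0], [186.0, 249.0]]
0 [[62.0, 116.0], [16.0, 144.0], [155.0, 274.0], [194.0, 240.0]]
0.01 [[70.0, 107.0], [25.0, 135.0], [163.0, 265.0], [202.0, 232.0]]
[0.5009919  0.23923577 0.3       ] [-338.491 -209.508  -55.453] [-1.000e-03  1.000e-03  1.856e+00]
```

Call:
{"op": "jog_arm", "data": {"motion": [{"slide": [-34,-21,5],"dr": [0,0,0]},{"slide": [-34,-21,-8],"dr": [0,0,0]},{"slide": [-34,-21,-8],"dr": [0,0,0]},{"slide": [-34,-21,-8],"dr": [0,0,0]},{"slide": [-34,-21,-8],"dr": [0,0,0]}]}}

```text
clock: 0.52
ee_pos: [0.3986, 0.4073, 0.2721]
ee_rot: [-0.73, -3.055, 0.001]
contact_force: [1.1, 0.5, -0.1]
opening: 0.0856
finger_force: 0.0
```

Call:
{"op": "jog_arm", "data": {"motion": [{"slide": [-34,-21,-8],"dr": [0,0,0]},{"slide": [-34,-21,-8],"dr": [0,0,0]},{"slide": [-34,-21,-8],"dr": [0,0,0]},{"slide": [-34,-21,-4],"dr": [0,0,0]},{"slide": [-34,-21,0],"dr": [0,0,0]}]}}

```text
clock: 0.93
ee_pos: [0.5033, 0.2367, 0.3014]
ee_rot: [0.731, 3.054, 0.001]
contact_force: [0.8, 0.0, -1.0]
opening: 0.0851
finger_force: 0.0
```

Call:
{"op": "jog_arm", "data": {"motion": [{"slide": [0,0,0],"dr": [0,0,0.124]},{"slide": [0,0,0],"dr": [0,0,0.124]},{"slide": [0,0,0],"dr": [0,0,0.124]},{"slide": [0,0,0],"dr": [0,0,0.124]},{"slide": [0,0,0],"dr": [0,0,0.124]}]}}

```text
clock: 1.35
ee_pos: [0.5022, 0.2381, 0.2997]
ee_rot: [-1.637, -2.681, 0.001]
contact_force: [-0.1, -0.7, -0.2]
opening: 0.0852
finger_force: 0.0
```

Call:
{"op": "jog_arm", "data": {"motion": [{"slide": [0,0,0],"dr": [0,0,0.124]},{"slide": [0,0,0],"dr": [0,0,0.124]},{"slide": [0,0,0],"dr": [0,0,0.124]},{"slide": [0,0,0],"dr": [0,0,0.124]},{"slide": [0,0,0],"dr": [0,0,0.124]}]}}

```text
clock: 1.77
ee_pos: [0.5021, 0.2384, 0.2997]
ee_rot: [-2.376, -2.054, 0.001]
contact_force: [0.6, -0.1, 0.7]
opening: 0.0852
finger_force: 0.0
```

Call:
{"op": "jog_arm", "data": {"motion": [{"slide": [0,0,0],"dr": [0,0,0.124]},{"slide": [0,0,0],"dr": [0,0,0.124]},{"slide": [0,0,0],"dr": [0,0,0.124]},{"slide": [0,0,0],"dr": [0,0,0.124]},{"slide": [0,0,0],"dr": [0,0,0.12]}]}}

```text
clock: 2.18
ee_pos: [0.502, 0.2384, 0.2997]
ee_rot: [-2.887, -1.237, 0.002]
contact_force: [0.1, -0.8, -0.2]
opening: 0.0854
finger_force: 0.0
```

Call:
{"op": "jog_arm", "data": {"motion": [{"slide": [0,0,0],"dr": [0,0,0]}], "claw": 0.5}}

```text
clock: 2.27
ee_pos: [0.5021, 0.2384, 0.2998]
ee_rot: [-2.885, -1.243, 0.001]
contact_force: [0.2, -0.8, 0.0]
opening: 0.0755
finger_force: 0.0
```

```bash
python3 - <<'E'
from h import *
import pickle
o=env.observe();im=snapshot("wrist");pickle.dump((o,im),open("w1.pkl","wb"))
print(o['clock'],o['ee_pos'],o['ee_rot'],o['joint_positions'])
cv2.imwrite("pics/w1.png",cv2.resize(im[...,::-1],(800,600),interpolation=cv2.INTER_CUBIC))
E
```

```text
2.2667 [0.50208879 0.2383562  0.29976465] [-2.88489113e+00 -1.24337400e+00  1.47085275e-03] [ 2.39220038e-01 -1.72691306e-02  1.74316532e+00  4.82454842e-06
  1.41664702e+00  9.96140444e-01]
```

View pics/w1.png

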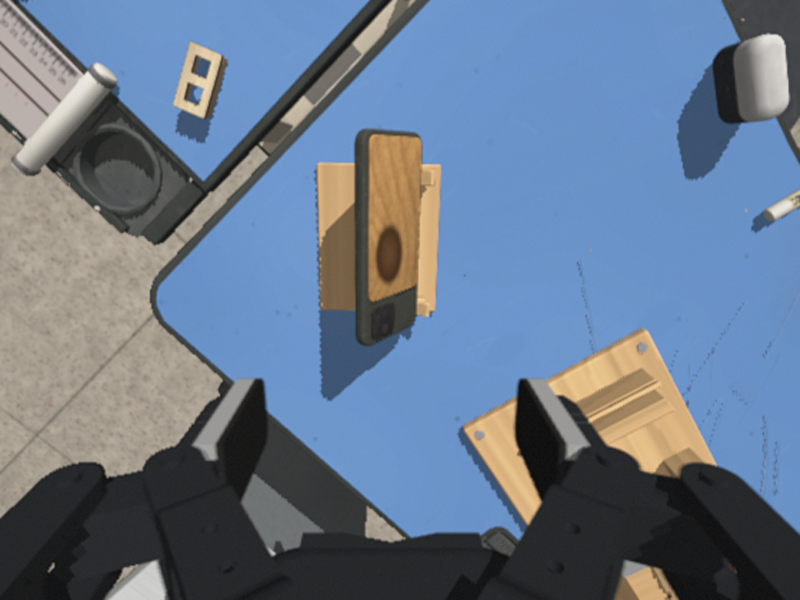

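The wrist view shows the rest base with left edge at column ~318, top at row ~164 and right edge at column ~438. The phone back spans columns 368–420 and rows 131–345, its upper edge side is the dark strip at columns 356–368, and the lens block is at (385,320). The groove flares are at (620,400). Now fitting the phone pose.

```bash
cat >> h.py <<'E'
def phR(yaw):
    m=R.from_euler('z',yaw).as_matrix();c,s=np.cos(np.radians(55)),np.sin(np.radians(55))
    px=m@[-c,0,s];pz=m@[s,0,c];return np.c_[px,np.cross(pz,px),pz]
E
python3 - <<'E'
from h import *
import pickle
o,im=pickle.load(open("w1.pkl","rb"));K,C=wrist(o);s=lambda a:(np.array(a,float)+.5)*.7-.5
Rr=np.array([[52.5,65,6],[-52.5,65,6]])/1e3
pr=np.load("pr.npy")
print("rest corners proj",(proj(K,C,app(pl(pr),np.array([[52.5,65,6],[-52.5,65,6],[-52.5,-65,6],[52.5,-65,6]])/1e3))/.7).round(0).tolist())
X=np.array([[38,-79,9],[38,79,9],[-38,-79,9],[-38,79,9],[38,-79,0],[38,79,0]])/1e3
U=s([(368,131),(367,345),(422,133),(416,332),(356,135),(356,341)])
f=lambda p:(proj(K,C,X@phR(p[3]).T+p[:3])-U).ravel()
r=least_squares(f,[.52,.23,.045,-.75]);print(r.x,r.fun.reshape(-1,2).round(1).tolist())
M=pl(pr);q=np.linalg.inv(M)@np.r_[r.x[:3],1];print("phone in rest",q[:3],r.x[3]-pr[2])
np.save("pp.npy",r.x)
print("jig groove flare proj",(proj(K,C,app(pl(np.load('pj.npy')),[[.055,.115,.048],[-.055,.115,.048],[.075,.16,.012],[-.12,.16,.012]]))/.7).round(0).tolist())
E
```

```text
rest corners proj [[439.0, 162.0], [314.0, 163.0], [321.0, 310.0], [435.0, 310.0]]
[ 0.50421674  0.2457415   0.04299326 -0.77957909] [[-1.0, 0.9], [-1.4, 1.9], [1.8, 2.6], [0.8, -6.9], [0.2, -1.9], [-0.1, 2.8]]
phone in rest [0.00789045 0.00694795 0.04299326] -0.024607322030149703
jig groove flare proj [[668.0, 395.0], [555.0, 455.0], [647.0, 328.0], [463.0, 431.0]]
```

```bash
python3 - <<'E'
from h import *
p=np.load("pp.npy");yaw=-.768;Rp=phR(yaw);Rg=np.c_[-Rp[:,1],Rp[:,2],-Rp[:,0]]
o=env.observe()
for d in(.11,.02):
    P=p[:3]+Rp@[d,0,.0045];print(P)
    sl,dr=tool_move(o,P,Rg);print(sl.round(1),dr.round(3),"in grasp axes",(Rg.T@(P-o['ee_pos'])*1e3).round(1))
E
```

```text
[0.46148504 0.28701158 0.13568108]
[  7.8 -62.8 164.2] [-0.611 -0.004  0.015] in grasp axes [   6.8 -145.8   98.3]
[0.49861673 0.25114996 0.0619574 ]
[  7.1 -11.2 237.9] [-0.611 -0.004  0.015] in grasp axes [   6.8 -145.8  188.3]
```

Call:
{"op": "jog_arm", "data": {"motion": [{"slide": [4,-31,25],"dr": [0,0,0]},{"slide": [4,-32,25],"dr": [0,0,0]},{"slide": [0,0,0],"dr": [-0.102,0,0.003]},{"slide": [0,0,0],"dr": [-0.102,0,0.003]},{"slide": [0,0,0],"dr": [-0.102,0,0.003]}], "claw": 0.5}}

```text
clock: 2.73
ee_pos: [0.4618, 0.2875, 0.2502]
ee_rot: [2.62, 1.124, 0.177]
contact_force: [0.2, -0.3, -0.9]
opening: 0.0429
finger_force: 0.0
```

Call:
{"op": "jog_arm", "data": {"motion": [{"slide": [0,0,0],"dr": [-0.102,0,0.003]},{"slide": [0,0,0],"dr": [-0.102,0,0.003]},{"slide": [0,0,0],"dr": [-0.102,0,0]},{"slide": [0,0,0],"dr": [0,0,0]},{"slide": [0,0,0],"dr": [0,0,0]}]}}

```text
clock: 3.15
ee_pos: [0.4611, 0.2879, 0.2493]
ee_rot: [2.359, 1.003, 0.316]
contact_force: [-0.3, -0.5, 0.5]
opening: 0.0429
finger_force: 0.0
```

```bash
python3 - <<'E'
from h import *
p=np.load("pp.npy");yaw=-.768;Rp=phR(yaw);Rg=np.c_[-Rp[:,1],Rp[:,2],-Rp[:,0]]
o=env.observe();print(o['joint_positions'],o['opening'])
for d in(.11,.02):
    P=p[:3]+Rp@[d,0,.0045];print(*[v.round(3) for v in tool_move(o,P,Rg)])
E
```

```text
[ 0.59845699 -0.00411825  1.90510511 -0.64940161  1.18409329  1.59991571] 0.04291715133404937
[ -0.402 -64.286  93.657] [-0.002 -0.002  0.001]
[ -0.538 -64.143 183.656] [-0.002 -0.002  0.001]
```

Call:
{"op": "jog_arm", "data": {"motion": [{"slide": [0,-32,31],"dr": [0,0,0]},{"slide": [0,-32,31],"dr": [0,0,0]},{"slide": [0,0,31],"dr": [0,0,0]},{"slide": [0,0,20],"dr": [0,0,0]},{"slide": [0,0,0],"dr": [0,0,0]}]}}

```text
clock: 3.57
ee_pos: [0.4715, 0.2754, 0.123]
ee_rot: [2.36, 0.997, 0.309]
contact_force: [-1.1, -0.2, -0.2]
opening: 0.0427
finger_force: 0.0
```

```bash
python3 - <<'E'
from h import *
import pickle
o=env.observe();im=snapshot("wrist");pickle.dump((o,im),open("w2.pkl","wb"))
p=np.load("pp.npy");yaw=-.768;Rp=phR(yaw);Rg=np.c_[-Rp[:,1],Rp[:,2],-Rp[:,0]]
print(*[v.round(3) for v in tool_move(o,p[:3]+Rp@[.02,0,.0045],Rg)])
K,C=wrist(o);im=cv2.resize(im[...,::-1],(800,600),interpolation=cv2.INTER_CUBIC).copy()
X=np.array([[38,-79,9],[38,79,9],[38,-79,0],[38,79,0],[-38,79,9],[-38,-79,9],[38,0,4.5]])/1e3
for u in proj(K,C,X@Rp.T+p[:3])/.7: cv2.circle(im,tuple(int(v) for v in u.clip(-2000,2000)),4,(0,0,255),1)
cv2.imwrite("pics/w2.png",im)
E
```

```text
[ 1.809 -5.091 70.839] [-0.002  0.005 -0.001]
```

View pics/w2.png

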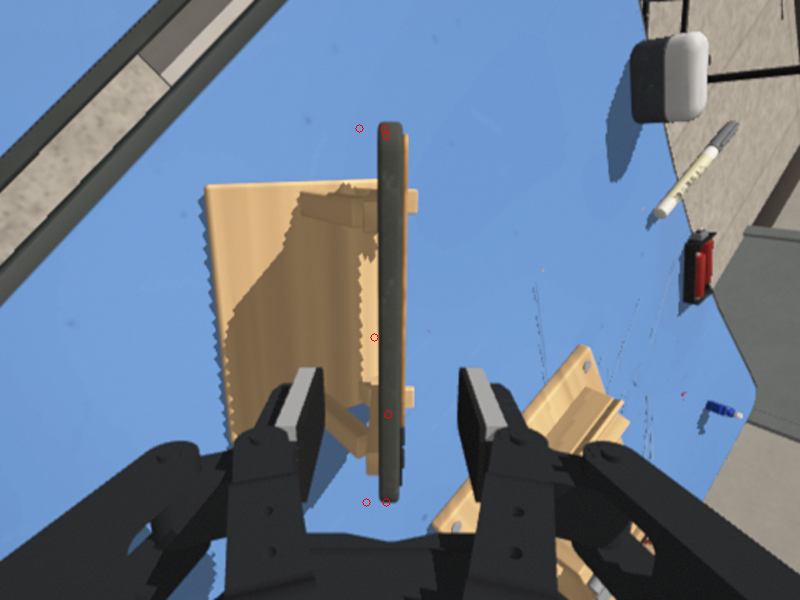

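The phone's edge is seen end-on at columns 379–403 (row 123) down to 379–399 (row 502). That is about 17 px right of my model, so I'm refitting with both views.

```bash
python3 - <<'E'
from h import *
import pickle
s=lambda a:(np.array(a,float)+.5)*.7-.5
o1,_=pickle.load(open("w1.pkl","rb"));K,C1=wrist(o1);o,_=pickle.load(open("w2.pkl","rb"));K,C2=wrist(o)
X=np.array([[38,-79,9],[38,79,9],[-38,-79,9],[-38,79,9],[38,-79,0],[38,79,0]])/1e3
U=s([(368,131),(367,345),(422,133),(416,333),(356,135),(356,341)])
X2=X[[0,1,4,5]];U2=s([(402,123),(399,503),(379,123),(379,503)])
w=np.ones((6,2));w[3,1]=.2;w[2,1]=.3
def f(p):
    Rp=phR(p[3]);return np.r_[((proj(K,C1,X@Rp.T+p[:3])-U)*w).ravel(),(proj(K,C2,X2@Rp.T+p[:3])-U2).ravel()]
r=least_squares(f,np.load("pp.npy"),loss='soft_l1');p=r.x;print(p,f(p).reshape(-1,2).round(1).tolist())
print("in rest",(np.linalg.inv(pl(np.load('pr.npy')))@np.r_[p[:3],1])[:3])
np.save("pp.npy",p);Rp=phR(p[3]);Rg=np.c_[-Rp[:,1],Rp[:,2],-Rp[:,0]]
print(*[v.round(3) for v in tool_move(env.observe(),p[:3]+Rp@[.02,0,.0045],Rg)])
E
```

```text
[ 0.50739271  0.24522193  0.04883084 -0.77402228] [[0.2, -1.5], [0.5, 2.6], [3.5, 0.1], [3.0, -1.5], [1.2, -4.1], [1.7, 3.5], [-0.1, -0.3], [-0.3, 0.9], [-2.2, -0.3], [-0.7, 0.8]]
in rest [0.01055952 0.00874594 0.04883084]
[ 2.063 -0.776 69.707] [-0.001 -0.001  0.002]
```

Call:
{"op": "jog_arm", "data": {"motion": [{"slide": [1,0,20],"dr": [0,0,0]},{"slide": [1,-1,20],"dr": [0,0,0]},{"slide": [0,0,18],"dr": [0,0,0]},{"slide": [0,0,12],"dr": [0,0,0]},{"slide": [0,0,0],"dr": [0,0,0]}]}}

```text
clock: 4.03
ee_pos: [0.5025, 0.2516, 0.0686]
ee_rot: [2.36, 0.996, 0.318]
contact_force: [-0.2, -0.3, -0.3]
opening: 0.0425
finger_force: 0.0
```

Call:
{"op": "jog_arm", "data": {"motion": [{"slide": [0,0,0],"dr": [0,0,0]},{"slide": [0,0,0],"dr": [0,0,0]},{"slide": [0,0,0],"dr": [0,0,0]},{"slide": [0,0,0],"dr": [0,0,0]},{"slide": [0,0,0],"dr": [0,0,0]}], "claw": 0.0, "force": 40}}

```text
clock: 4.45
ee_pos: [0.5024, 0.2534, 0.0703]
ee_rot: [2.358, 0.998, 0.323]
contact_force: [-3.2, 1.6, 5.0]
opening: 0.0084
finger_force: 41.6
```

Call:
{"op": "jog_arm", "data": {"motion": [{"slide": [0,0,0],"dr": [0,0,0]},{"slide": [0,0,0],"dr": [0,0,0]}]}}

```text
clock: 4.62
ee_pos: [0.5024, 0.2534, 0.0703]
ee_rot: [2.358, 0.998, 0.323]
contact_force: [-4.1, 2.1, 6.1]
opening: 0.008
finger_force: 41.7
```

Call:
{"op": "jog_arm", "data": {"motion": [{"slide": [0,0,-10],"dr": [0,0,0]},{"slide": [0,0,-25],"dr": [0,0,0]},{"slide": [0,0,-35],"dr": [0,0,0]},{"slide": [0,0,-35],"dr": [0,0,0]},{"slide": [0,0,-35],"dr": [0,0,0]}]}}

```text
clock: 5.03
ee_pos: [0.4422, 0.3083, 0.1843]
ee_rot: [2.36, 0.998, 0.318]
contact_force: [1.1, 0.3, -1.7]
opening: 0.0085
finger_force: 40.6
```

Call:
{"op": "jog_arm", "data": {"motion": [{"slide": [0,0,-30],"dr": [0,0,0]},{"slide": [0,0,-30],"dr": [0,0,0]},{"slide": [0,0,0],"dr": [0.102,0,0]},{"slide": [0,0,0],"dr": [0.102,0,0]},{"slide": [0,0,0],"dr": [0.102,0,0]}]}}

```text
clock: 5.45
ee_pos: [0.4176, 0.3333, 0.2335]
ee_rot: [2.634, 1.12, 0.177]
contact_force: [-0.1, 0.3, -1.6]
opening: 0.0085
finger_force: 40.6
```

Call:
{"op": "jog_arm", "data": {"motion": [{"slide": [0,0,0],"dr": [0.102,0,0]},{"slide": [0,0,0],"dr": [0.102,0,0]},{"slide": [0,0,0],"dr": [0.101,0,0]},{"slide": [0,0,0],"dr": [0,0,0.1]},{"slide": [0,0,0],"dr": [0,0,0.122]}]}}

```text
clock: 5.87
ee_pos: [0.419, 0.3312, 0.2325]
ee_rot: [-3.012, -0.887, -0.004]
contact_force: [-0.8, 0.8, -2.6]
opening: 0.0081
finger_force: 40.7
```

Call:
{"op": "jog_arm", "data": {"motion": [{"slide": [0,0,0],"dr": [0,0,0.122]},{"slide": [0,0,0],"dr": [0,0,0.122]},{"slide": [0,0,0],"dr": [0,0,0.122]},{"slide": [0,0,0],"dr": [0,0,0.122]},{"slide": [0,0,0],"dr": [0,0,0.122]}]}}

```text
clock: 6.28
ee_pos: [0.418, 0.332, 0.2323]
ee_rot: [-3.139, 0.056, -0.003]
contact_force: [0.5, -0.6, -1.7]
opening: 0.0084
finger_force: 40.7
```

Call:
{"op": "jog_arm", "data": {"motion": [{"slide": [0,0,0],"dr": [0,0,0.122]},{"slide": [0,0,0],"dr": [0,0,0.02]},{"slide": [0,0,0],"dr": [0,0,0]},{"slide": [0,0,0],"dr": [0,0,0]}]}}

```text
clock: 6.62
ee_pos: [0.4185, 0.332, 0.2324]
ee_rot: [-3.128, 0.266, -0.004]
contact_force: [0.9, -0.0, -2.2]
opening: 0.0081
finger_force: 40.7
```

```bash
python3 - <<'E'
from h import *
o=env.observe();pj=np.load("pj.npy");M=pl(pj)
x=M[:3,0];z=np.array([0,0,-1.]);Rd=np.c_[x,np.cross(z,x),z];np.save("Rd.npy",Rd)
print(o['clock'],o['opening'],o['joint_positions'])
print(*[v.round(3) for v in tool_move(o,app(M,[0,.115,.28])[0],Rd)], Rd.T@(app(M,[0,.115,.28])[0]-o['ee_pos']))
E
```

```text
6.6167 0.008088088725995334 [ 4.58045205e-01 -1.68293391e-02  1.86720840e+00  4.99138650e-04
  1.28777854e+00  2.19835594e+00]
[172.862 319.028 -47.886] [-0.002 -0.002  0.01 ] [ 0.17577445  0.31748286 -0.04755048]
```

Call:
{"op": "jog_arm", "data": {"motion": [{"slide": [8,12,-5],"dr": [0,0,0]},{"slide": [17,32,-6],"dr": [0,0,0]},{"slide": [17,32,-6],"dr": [0,0,0]},{"slide": [17,32,-6],"dr": [0,0,0]},{"slide": [17,32,-6],"dr": [0,0,0]}]}}

```text
clock: 7.03
ee_pos: [0.4697, 0.1796, 0.2617]
ee_rot: [-3.128, 0.266, -0.005]
contact_force: [1.5, -0.5, -1.1]
opening: 0.0084
finger_force: 40.7
```

Call:
{"op": "jog_arm", "data": {"motion": [{"slide": [17,32,-6],"dr": [0,0,0]},{"slide": [17,32,-6],"dr": [0,0,0]},{"slide": [17,32,-6],"dr": [0,0,0]},{"slide": [17,32,0],"dr": [0,0,0]},{"slide": [17,31,0],"dr": [0,0,0]}]}}

```text
clock: 7.45
ee_pos: [0.5264, 0.0078, 0.28]
ee_rot: [-3.128, 0.267, -0.007]
contact_force: [0.6, 0.0, -3.0]
opening: 0.0083
finger_force: 40.7
```

Call:
{"op": "jog_arm", "data": {"motion": [{"slide": [12,20,0],"dr": [0,0,0.01]},{"slide": [0,0,0],"dr": [0,0,0]},{"slide": [0,0,0],"dr": [0,0,0]}]}}

```text
clock: 7.7
ee_pos: [0.5344, -0.0129, 0.279]
ee_rot: [-3.126, 0.287, -0.004]
contact_force: [-0.2, -0.5, -1.1]
opening: 0.0082
finger_force: 40.6
```

```bash
python3 - <<'E'
from h import *
import pickle
o=env.observe();im=snapshot("wrist");pickle.dump((o,im),open("w3.pkl","wb"))
pj=np.load("pj.npy");M=pl(pj);Rd=np.load("Rd.npy")
print(o['clock'],*[v.round(3) for v in tool_move(o,app(M,[0,.115,.28])[0],Rd)])
K,C=wrist(o);im=cv2.resize(im[...,::-1],(800,600),interpolation=cv2.INTER_CUBIC).copy()
X=[[.055,.115,.012],[-.055,.115,.012],[.075,.16,.012],[-.12,.16,.012],[.075,-.15,.012],[-.12,-.15,.012]]
u=proj(K,C,app(M,X))/.7;print(u.round(0).tolist())
for v in u: cv2.circle(im,tuple(int(a) for a in v),4,(0,0,255),1)
cv2.imwrite("pics/w3.png",im)
E
```

```text
7.7 [ 0.256 -1.288 -0.98 ] [-0.003 -0.002 -0.004]
[[388.0, 177.0], [389.0, 310.0], [331.0, 151.0], [339.0, 379.0], [729.0, 149.0], [686.0, 378.0]]
```

View pics/w3.png

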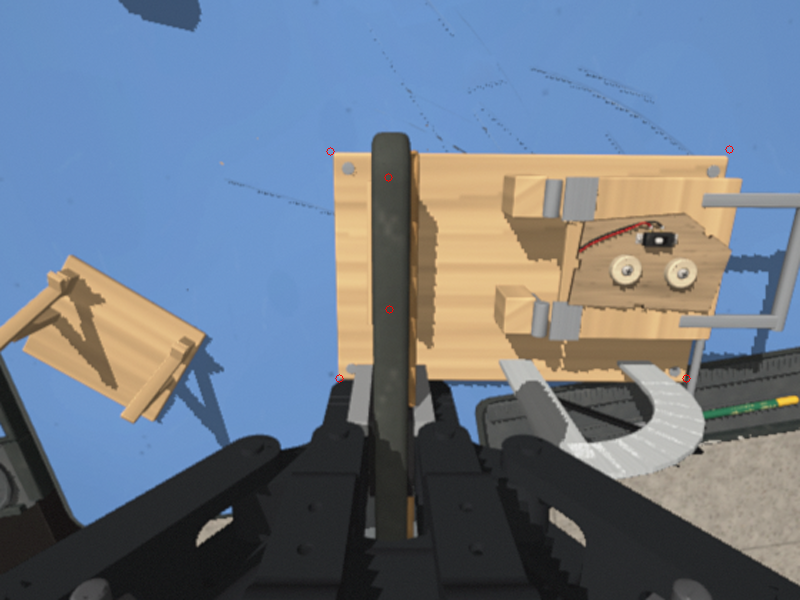

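Clear view over the groove: base corners are at (334,153), (727,157) and (340,380). The phone's top edge is at columns 373–410 with its far end at row 132. Refining the jig pose and checking how the phone sits in the jaws.

```bash
python3 - <<'E'
from h import *
import pickle
s=lambda a:(np.array(a,float)+.5)*.7-.5
o,_=pickle.load(open("w3.pkl","rb"));K,C=wrist(o)
J=np.array([[75,160,12],[75,-150,12],[-120,160,12]])/1e3
pj,e=fit([(K,C,J,s([(334,153),(727,157),(340,380.5)]))],np.load("pj.npy"));print(pj,e.round(1))
np.save("pj2.npy",pj);M=pl(pj)
W=T(R.from_rotvec(o['ee_rot']).as_matrix(),o['ee_pos'])
for d in(.014,.018,.022): print(d,(proj(K,C,app(W,[[.079,-.0045,-d],[.079,.0045,-d],[0,-.0045,-d],[0,.0045,-d],[.079,.0045,-d+.076]]))/.7).round(0).tolist())
x=M[:3,0];z=np.array([0,0,-1.]);Rd=np.c_[x,np.cross(z,x),z];np.save("Rd.npy",Rd)
print(*[v.round(3) for v in tool_move(env.observe(),app(M,[0,.115,.28])[0],Rd)])
print("flap/bar preds",(proj(K,C,app(M,[[0.04,-.18,.057],[-.04,-.18,.057],[0,0,.057]]))/.7).round(0).tolist())
E
```

```text
[ 0.51091212 -0.12461203 -0.19084025] [-1.   0.5  1.9 -0.2 -1.1  0.1]
0.014 [[365.0, 128.0], [405.0, 128.0], [369.0, 435.0], [402.0, 435.0], [399.0, 138.0]]
0.018 [[364.0, 127.0], [405.0, 127.0], [369.0, 444.0], [403.0, 444.0], [400.0, 137.0]]
0.022 [[363.0, 126.0], [406.0, 126.0], [368.0, 453.0], [403.0, 453.0], [400.0, 137.0]]
[-1.484  0.01  -1.002] [-0.003 -0.002  0.009]
flap/bar preds [[803.0, 208.0], [777.0, 315.0], [545.0, 261.0]]
```

Call:
{"op": "jog_arm", "data": {"motion": [{"slide": [-1.5,0,30],"dr": [0,0,0.009]},{"slide": [0,0,35],"dr": [0,0,0]},{"slide": [0,0,35],"dr": [0,0,0]},{"slide": [0,0,34],"dr": [0,0,0]},{"slide": [0,0,0],"dr": [0,0,0]}]}}

```text
clock: 8.17
ee_pos: [0.5279, -0.0089, 0.1379]
ee_rot: [-3.123, 0.296, 0.018]
contact_force: [-1.4, 1.1, -2.1]
opening: 0.0083
finger_force: 40.5
```

Call:
{"op": "jog_arm", "data": {"motion": [{"slide": [0,0,0],"dr": [0,0,0]},{"slide": [0,0,0],"dr": [0,0,0]}]}}

```text
clock: 8.33
ee_pos: [0.5346, -0.011, 0.1475]
ee_rot: [-3.125, 0.298, -0.01]
contact_force: [-0.4, -0.3, 0.1]
opening: 0.0084
finger_force: 40.6
```

```bash
python3 - <<'E'
from h import *
import pickle
o=env.observe();im=snapshot("wrist");pickle.dump((o,im),open("w4.pkl","wb"))
M=pl(np.load("pj2.npy"));print(o['clock'],o['ee_pos'],*[v.round(3) for v in tool_move(o,app(M,[0,.115,.145])[0],np.load("Rd.npy"))])
out=np.zeros((600,800,3),np.uint8)
def crop(k,x0,y0,w,h,f,ox,oy,draw):
    o,im=pickle.load(open(k,"rb"));K,C=wrist(o)
    c=cv2.resize(im[y0:y0+h,x0:x0+w,::-1],None,fx=f,fy=f,interpolation=cv2.INTER_CUBIC).copy()
    if draw:
        for y,z,col in((-.007,.038,(0,0,255)),(.007,.038,(0,0,255)),(0,.012,(0,255,0))):
            a,b=proj(K,C,app(M,[[-.055,.115+y,z],[.055,.115+y,z]]))
            q=lambda v:tuple(int(t) for t in ((v+.5-[x0,y0])*f-.5))
            cv2.line(c,q(a),q(b),col,1)
    out[oy:oy+c.shape[0],ox:ox+c.shape[1]]=c
crop("w1.pkl",370,230,130,95,3,0,0,False);crop("w1.pkl",370,230,130,95,3,400,0,True)
crop("w3.pkl",215,85,130,95,3,0,300,False);crop("w4.pkl",215,40,130,95,3,400,300,False)
cv2.imwrite("pics/c4.png",out)
E
```

```text
8.3333 [ 0.53462701 -0.01103691  0.14748455] [-1.757  1.016  2.471] [-0.003 -0.006  0.001]
```

View pics/c4.png

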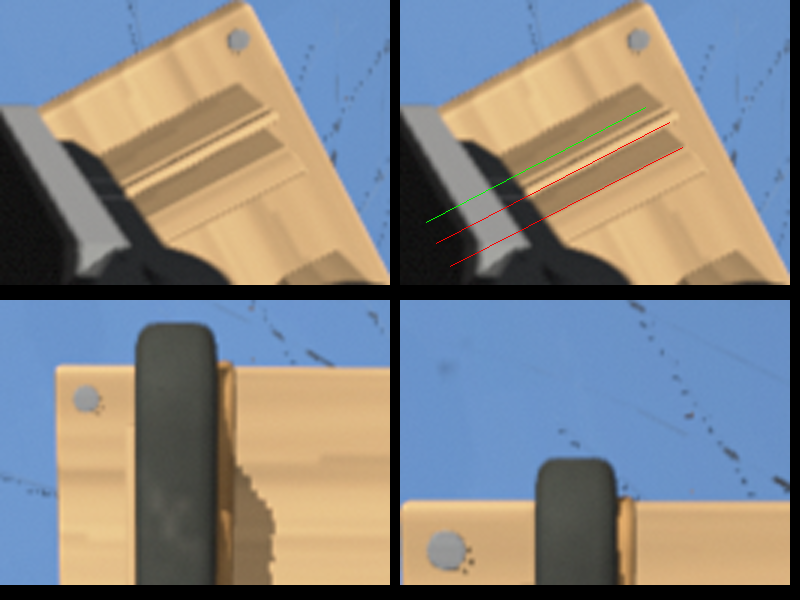

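The crop shows the groove mouth flares about 36 mm wide overall (w3 crop columns 127–232), with its centre within ~1.5 mm of the TCP and the phone's lower edge well inside the mouth. Descending while watching the force.

Call:
{"op": "jog_arm", "data": {"motion": [{"slide": [-2,-0.7,15],"dr": [0,0,0]},{"slide": [0,0,15],"dr": [0,0,0]},{"slide": [0,0,12],"dr": [0,0,0]},{"slide": [0,0,0],"dr": [0,0,0]},{"slide": [0,0,0],"dr": [0,0,0]}]}}

```text
clock: 8.8
ee_pos: [0.5322, -0.0105, 0.1041]
ee_rot: [-3.125, 0.3, -0.006]
contact_force: [-0.2, 0.3, -1.7]
opening: 0.008
finger_force: 40.6
```

Call:
{"op": "jog_arm", "data": {"motion": [{"slide": [0,0,5],"dr": [0,0,0]},{"slide": [0,0,5],"dr": [0,0,0]},{"slide": [0,0,0],"dr": [0,0,0]},{"slide": [0,0,0],"dr": [0,0,0]}]}}

```text
clock: 9.13
ee_pos: [0.5317, -0.0104, 0.0931]
ee_rot: [-3.125, 0.3, -0.004]
contact_force: [1.1, -0.2, -1.1]
opening: 0.0082
finger_force: 40.6
```

Call:
{"op": "jog_arm", "data": {"motion": [{"slide": [0,0,4],"dr": [0,0,0]},{"slide": [0,0,3],"dr": [0,0,0]},{"slide": [0,0,0],"dr": [0,0,0]},{"slide": [0,0,0],"dr": [0,0,0]}]}}

```text
clock: 9.47
ee_pos: [0.5316, -0.0103, 0.0859]
ee_rot: [-3.125, 0.3, -0.004]
contact_force: [0.6, -0.5, -1.1]
opening: 0.0084
finger_force: 40.6
```

Call:
{"op": "jog_arm", "data": {"motion": [{"slide": [0,0,3],"dr": [0,0,0]},{"slide": [0,0,2],"dr": [0,0,0]},{"slide": [0,0,0],"dr": [0,0,0]},{"slide": [0,0,0],"dr": [0,0,0]}]}}

```text
clock: 9.8
ee_pos: [0.5317, -0.0104, 0.081]
ee_rot: [-3.125, 0.3, -0.004]
contact_force: [-0.6, -0.1, -1.8]
opening: 0.0085
finger_force: 40.6
```

Call:
{"op": "jog_arm", "data": {"motion": [{"slide": [0,0,1.5],"dr": [0,0,0]},{"slide": [0,0,1.5],"dr": [0,0,0]},{"slide": [0,0,0],"dr": [0,0,0]},{"slide": [0,0,0],"dr": [0,0,0]}]}}

```text
clock: 10.13
ee_pos: [0.5317, -0.0103, 0.0781]
ee_rot: [-3.125, 0.3, -0.005]
contact_force: [-0.5, 0.6, -1.1]
opening: 0.0089
finger_force: 40.6
```

Call:
{"op": "jog_arm", "data": {"motion": [{"slide": [0,0,1.5],"dr": [0,0,0]},{"slide": [0,0,0],"dr": [0,0,0]},{"slide": [0,0,0],"dr": [0,0,0]}]}}

```text
clock: 10.38
ee_pos: [0.5317, -0.0104, 0.0766]
ee_rot: [-3.125, 0.3, -0.005]
contact_force: [-1.0, -0.2, -0.8]
opening: 0.0081
finger_force: 40.6
```

Call:
{"op": "jog_arm", "data": {"motion": [{"slide": [0,0,1.5],"dr": [0,0,0]},{"slide": [0,0,0],"dr": [0,0,0]},{"slide": [0,0,0],"dr": [0,0,0]}]}}

```text
clock: 10.63
ee_pos: [0.5317, -0.0103, 0.0751]
ee_rot: [-3.125, 0.3, -0.005]
contact_force: [-0.2, 0.1, -1.7]
opening: 0.0084
finger_force: 40.6
```

Call:
{"op": "jog_arm", "data": {"motion": [{"slide": [0,0,1.5],"dr": [0,0,0]},{"slide": [0,0,0],"dr": [0,0,0]},{"slide": [0,0,0],"dr": [0,0,0]}]}}

```text
clock: 10.88
ee_pos: [0.5317, -0.0103, 0.0736]
ee_rot: [-3.125, 0.3, -0.005]
contact_force: [0.8, 0.7, -1.0]
opening: 0.0084
finger_force: 40.6
```

Call:
{"op": "jog_arm", "data": {"motion": [{"slide": [0,0,1.5],"dr": [0,0,0]},{"slide": [0,0,0],"dr": [0,0,0]},{"slide": [0,0,0],"dr": [0,0,0]}]}}

```text
clock: 11.13
ee_pos: [0.5317, -0.0104, 0.0721]
ee_rot: [-3.125, 0.3, -0.004]
contact_force: [-0.6, 0.3, -1.9]
opening: 0.0085
finger_force: 40.6
```

Call:
{"op": "jog_arm", "data": {"motion": [{"slide": [0,0,1.5],"dr": [0,0,0]},{"slide": [0,0,0],"dr": [0,0,0]},{"slide": [0,0,0],"dr": [0,0,0]}]}}

```text
clock: 11.38
ee_pos: [0.5317, -0.0103, 0.0706]
ee_rot: [-3.125, 0.3, -0.004]
contact_force: [0.7, -1.0, -1.6]
opening: 0.0084
finger_force: 40.6
```

Call:
{"op": "jog_arm", "data": {"motion": [{"slide": [0,0,1.5],"dr": [0,0,0]},{"slide": [0,0,0],"dr": [0,0,0]},{"slide": [0,0,0],"dr": [0,0,0]}]}}

```text
clock: 11.63
ee_pos: [0.5317, -0.0103, 0.0691]
ee_rot: [-3.125, 0.3, -0.005]
contact_force: [0.4, -0.3, -1.9]
opening: 0.0084
finger_force: 40.6
```

Call:
{"op": "jog_arm", "data": {"motion": [{"slide": [0,0,1],"dr": [0,0,0]},{"slide": [0,0,0],"dr": [0,0,0]},{"slide": [0,0,0],"dr": [0,0,0]}]}}

```text
clock: 11.88
ee_pos: [0.5318, -0.0103, 0.0682]
ee_rot: [-3.125, 0.3, -0.005]
contact_force: [0.1, 0.4, -2.4]
opening: 0.0083
finger_force: 40.6
```

Call:
{"op": "jog_arm", "data": {"motion": [{"slide": [0,0,1],"dr": [0,0,0]},{"slide": [0,0,0],"dr": [0,0,0]},{"slide": [0,0,0],"dr": [0,0,0]}]}}

```text
clock: 12.13
ee_pos: [0.532, -0.0103, 0.0673]
ee_rot: [-3.125, 0.3, -0.005]
contact_force: [-0.1, -0.7, -1.9]
opening: 0.0085
finger_force: 40.8
```

Call:
{"op": "jog_arm", "data": {"motion": [{"slide": [0,0,1],"dr": [0,0,0]},{"slide": [0,0,0],"dr": [0,0,0]},{"slide": [0,0,0],"dr": [0,0,0]}]}}

```text
clock: 12.38
ee_pos: [0.5322, -0.0104, 0.067]
ee_rot: [-3.125, 0.3, -0.006]
contact_force: [-3.4, 0.4, 6.0]
opening: 0.0082
finger_force: 41.7
```

```bash
python3 - <<'E'
from h import *
o=env.observe();print(o['ee_pos'],o['contact_force'],o['moment'])
s=snapshot("scene");t=snapshot("top");np.save("s5.npy",s);np.save("t5.npy",t)
a=cv2.resize(s[190:310,240:390,::-1],None,fx=2.66,fy=2.66,interpolation=cv2.INTER_CUBIC)
w=cv2.resize(snapshot("wrist")[:,100:480,::-1],None,fx=.95,fy=.95)
b=cv2.resize(t[205:295,290:415,::-1],None,fx=3,fy=3,interpolation=cv2.INTER_CUBIC)
o=np.zeros((600,800,3),np.uint8);o[:a.shape[0],:a.shape[1]]=a;o[325:325+b.shape[0],:b.shape[1]]=b;o[:w.shape[0],430:430+w.shape[1]]=w[:,:370]
cv2.imwrite("pics/c5.png",o)
E
```

```text
[ 0.53217725 -0.01041128  0.06704102] [-3.42255768  0.39889587  6.03415526] [0.0059941  0.31905995 0.00080247]
```

View pics/c5.png

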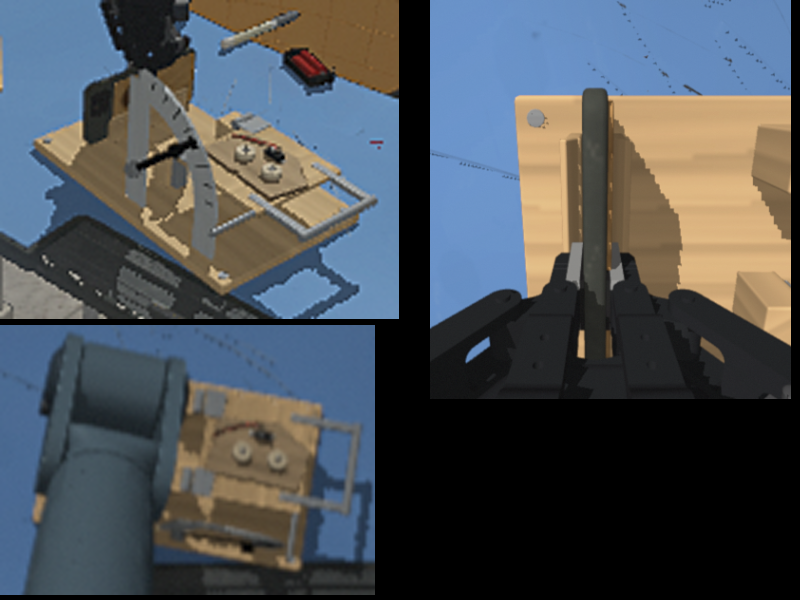

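Contact of 6 N upward: the phone has reached the floor, seated between the flares, lenses toward the flap. Releasing and rising.

Call:
{"op": "jog_arm", "data": {"motion": [{"slide": [0,0,0],"dr": [0,0,0]},{"slide": [0,0,0],"dr": [0,0,0]},{"slide": [0,0,0],"dr": [0,0,0]},{"slide": [0,0,0],"dr": [0,0,0]},{"slide": [0,0,0],"dr": [0,0,0]}], "claw": 0.4}}

```text
clock: 12.95
ee_pos: [0.5318, -0.0103, 0.0661]
ee_rot: [-3.125, 0.3, -0.005]
contact_force: [0.4, 0.9, -0.6]
opening: 0.0342
finger_force: 0.0
```

Call:
{"op": "jog_arm", "data": {"motion": [{"slide": [0,0,-10],"dr": [0,0,0]},{"slide": [0,0,-20],"dr": [0,0,0]},{"slide": [0,0,-35],"dr": [0,0,0]},{"slide": [0,0,-35],"dr": [0,0,0]},{"slide": [0,0,-35],"dr": [0,0,0]}]}}

```text
clock: 13.37
ee_pos: [0.531, -0.0105, 0.2032]
ee_rot: [-3.125, 0.3, -0.005]
contact_force: [0.0, 0.3, 0.6]
opening: 0.0343
finger_force: 0.0
```

Call:
{"op": "jog_arm", "data": {"motion": [{"slide": [0,5,-35],"dr": [0,0,0]},{"slide": [0,20,-20],"dr": [0,0,0]},{"slide": [0,35,-10],"dr": [0,0,0]},{"slide": [0,38,0],"dr": [0,0,0]},{"slide": [0,38,0],"dr": [0,0,0]}]}}

```text
clock: 13.78
ee_pos: [0.5054, -0.1455, 0.2683]
ee_rot: [-3.127, 0.298, -0.01]
contact_force: [-0.0, 0.4, -1.0]
opening: 0.0342
finger_force: 0.0
```

Call:
{"op": "jog_arm", "data": {"motion": [{"slide": [0,14,0],"dr": [0,0,0]},{"slide": [0,0,0],"dr": [0,0,0]},{"slide": [0,0,0],"dr": [0,0,0]}]}}

```text
clock: 14.03
ee_pos: [0.5024, -0.1584, 0.2664]
ee_rot: [-3.124, 0.303, -0.006]
contact_force: [-0.3, -0.3, 0.1]
opening: 0.0341
finger_force: 0.0
```

```bash
python3 - <<'E'
from h import *
import pickle
o=env.observe();im=snapshot("wrist");pickle.dump((o,im),open("w6.pkl","wb"))
M=pl(np.load("pj2.npy"));print(o['clock'],o['ee_pos'],o['opening'],o['joint_positions'],*[v.round(3) for v in tool_move(o,app(M,[0,-.18,.14])[0],np.load("Rd.npy"))])
K,C=wrist(o);im=cv2.resize(im[...,::-1],(800,600),interpolation=cv2.INTER_CUBIC).copy()
X=[[.04,-.18,.057],[-.04,-.18,.057],[.06,0,.057],[-.06,0,.057],[.075,.16,.012],[.075,-.15,.012],[.055,.115,.048],[-.06,-.13,.057],[.06,-.13,.057]]
for v in proj(K,C,app(M,X))/.7: cv2.circle(im,tuple(int(a) for a in v),4,(0,0,255),1)
cv2.imwrite("pics/w6.png",im)
E
```

```text
14.0333 [ 0.50244581 -0.15841855  0.26635495] 0.034139519853866984 [-0.52258617 -0.06609792  1.85153015  0.00386888  1.3539357   1.240698  ] [  1.84  145.556 125.947] [-0.003 -0.003 -0.002]
```

View pics/w6.png

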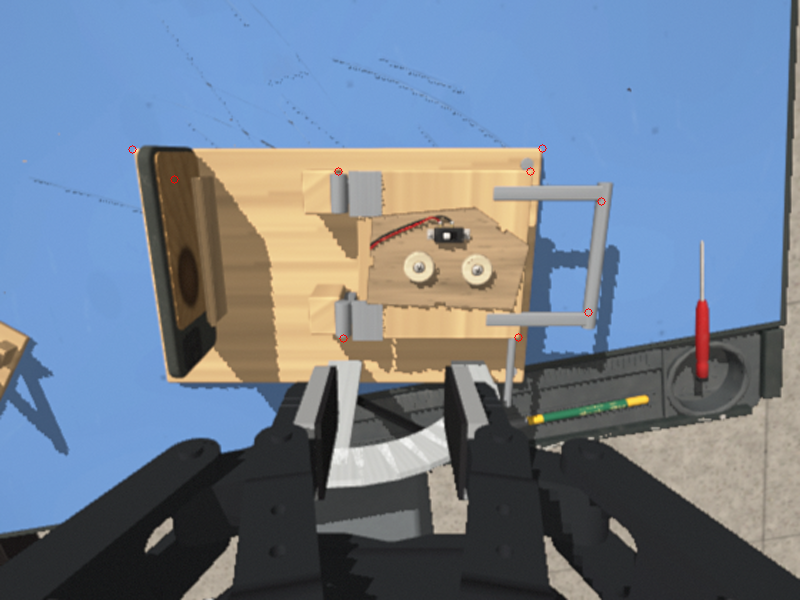

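The phone stands in the groove (top edge at (143,150)–(170,375), wooden back toward the flap). The model circles land on the bar at (604,200)–(589,315). Approaching the bar, then measuring the index angle numerically.

Call:
{"op": "jog_arm", "data": {"motion": [{"slide": [1,35,0],"dr": [0,0,0]},{"slide": [1,37,0],"dr": [0,0,0]},{"slide": [0,37,0],"dr": [0,0,0]},{"slide": [0,37,10],"dr": [0,0,0]},{"slide": [0,0,30],"dr": [0,0,0]}]}}

```text
clock: 14.5
ee_pos: [0.4787, -0.3075, 0.2305]
ee_rot: [3.12, -0.304, 0.018]
contact_force: [0.5, -0.3, 0.7]
opening: 0.0341
finger_force: 0.0
```

Call:
{"op": "jog_arm", "data": {"motion": [{"slide": [0,0,35],"dr": [0,0,0]},{"slide": [0,0,35],"dr": [0,0,0]},{"slide": [0,0,15],"dr": [0,0,0]},{"slide": [0,0,0],"dr": [0,0,0]},{"slide": [0,0,0],"dr": [0,0,0]}]}}

```text
clock: 14.92
ee_pos: [0.4775, -0.3001, 0.1401]
ee_rot: [-3.124, 0.297, -0.003]
contact_force: [-0.5, -1.0, 0.6]
opening: 0.0341
finger_force: 0.0
```

```bash
python3 - <<'E'
from h import *
import pickle
M=pl(np.load("pj2.npy"));o=env.observe();print(o['clock'],o['ee_pos'],o['joint_positions'],*[v.round(3) for v in tool_move(o,app(M,[0,-.18,.052])[0],np.load("Rd.npy"))])
K,p=cam("scene");C=p['world_from_camera'];im=cv2.cvtColor(np.load("scene.npy"),cv2.COLOR_RGB2GRAY).astype(np.float32)
# check of jig fit in scene: projected corners / hinge
print("corners",proj(K,C,app(M,np.array([[-120,-150,12],[-120,160,12],[75,-150,12]])/1e3)).round(1).tolist())
for x in(-.104,-.110,-.118):
    res=[]
    for th in range(30,70,2):
        a=np.radians(th);r=np.linspace(.03,.112,40)
        u=proj(K,C,app(M,np.c_[np.full(40,x),-r*np.cos(a),.057+r*np.sin(a)])).astype(np.float32)
        v=cv2.remap(im,u[:,0].reshape(1,-1),u[:,1].reshape(1,-1),cv2.INTER_LINEAR)[0];res.append((th,int(v.mean()),int((v<60).sum())))
    print(x,res)
y0,y1,x0,x1=225,265,283,325
print("\n".join(f"{y} "+"".join("#" if v<50 else "+" if v<80 else "." for v in im[y,x0:x1]) for y in range(y0,y1)))
for th in(35,45,55,63):
    a=np.radians(th);print(th,proj(K,C,app(M,[[-.108,-r*np.cos(a),.057+r*np.sin(a)] for r in(0,.118)])).round(1).tolist())
E
```

```text
14.9167 [ 0.47754961 -0.30011257  0.1401453 ] [-0.76375508  0.16594945  1.85520138  0.00433247  1.12102958  0.99499568] [-0.678  1.674 88.139] [-0.004 -0.002  0.001]
corners [[323.0, 297.2], [251.5, 241.5], [375.2, 269.1]]
-0.104 [(30, 86, 2), (32, 93, 0), (34, 92, 0), (36, 86, 7), (38, 63, 19), (40, 23, 34), (42, 8, 40), (44, 19, 40), (46, 63, 21), (48, 110, 0), (50, 130, 0), (52, 138, 0), (54, 133, 0), (56, 126, 0), (58, 112, 0), (60, 107, 0), (62, 105, 0), (64, 98, 0), (66, 96, 0), (68, 93, 0)]
-0.11 [(30, 98, 0), (32, 95, 0), (34, 93, 0), (36, 87, 3), (38, 65, 18), (40, 27, 33), (42, 8, 40), (44, 20, 40), (46, 71, 17), (48, 121, 1), (50, 138, 0), (52, 139, 0), (54, 129, 0), (56, 114, 0), (58, 105, 1), (60, 100, 0), (62, 96, 0), (64, 96, 0), (66, 96, 0), (68, 96, 0)]
-0.118 [(30, 99, 0), (32, 98, 0), (34, 95, 1), (36, 89, 5), (38, 70, 17), (40, 23, 38), (42, 7, 40), (44, 22, 40), (46, 78, 14), (48, 130, 1), (50, 139, 0), (52, 131, 0), (54, 112, 0), (56, 103, 0), (58, 96, 0), (60, 96, 0), (62, 97, 0), (64, 97, 0), (66, 98, 0), (68, 99, 0)]
225 .........................+............
[... 1281 characters left out ...]
.+++.####..........+++++...............
254 ....+++..+............+++++...............
255 .....++++.............+++++...............
256 .....++.+.............+++++...............
257 ......................+++++...............
258 ......................+++++...............
259 .....................++++++......+#+......
260 .......................++.+........++.....
261 ..........................................
262 .........................+................
263 .........................+................
264 ..........................................
35 [[289.4, 252.9], [315.0, 248.8]]
45 [[289.4, 252.9], [311.8, 241.1]]
55 [[289.4, 252.9], [307.9, 233.9]]
63 [[289.4, 252.9], [304.4, 228.5]]
```

Index angle ≈ 42.2°, the same for any assumed plane offset. Lowering onto the bar and gripping.

Call:
{"op": "jog_arm", "data": {"motion": [{"slide": [0,2,25],"dr": [0,0,0]},{"slide": [0,0,30],"dr": [0,0,0]},{"slide": [0,0,23],"dr": [0,0,0]},{"slide": [0,0,10],"dr": [0,0,0]},{"slide": [0,0,0],"dr": [0,0,0]}]}}

```text
clock: 15.33
ee_pos: [0.4771, -0.3024, 0.0519]
ee_rot: [-3.124, 0.299, -0.003]
contact_force: [-0.4, 0.2, -0.2]
opening: 0.0339
finger_force: 0.0
```

Call:
{"op": "jog_arm", "data": {"motion": [{"slide": [0,0,0],"dr": [0,0,0]},{"slide": [0,0,0],"dr": [0,0,0]},{"slide": [0,0,0],"dr": [0,0,0]},{"slide": [0,0,0],"dr": [0,0,0]},{"slide": [0,0,0],"dr": [0,0,0]}], "claw": 0.0, "force": 40}}

```text
clock: 15.75
ee_pos: [0.4792, -0.301, 0.0549]
ee_rot: [-3.121, 0.301, -0.01]
contact_force: [4.5, 13.3, 4.9]
opening: 0.0086
finger_force: 39.0
```

```bash
python3 - <<'E'
from h import *
M=pl(np.load("pj2.npy"));o=env.observe();q=(np.linalg.inv(M)@np.r_[o['ee_pos'],1])[:3]
print(o['clock'],o['ee_pos'],"jig",q.round(4),o['opening'],o['contact_force'])
# waypoints, tool down, commanded shift in tool (y,z) per 6 deg steps to 42
th=np.radians(np.arange(0,43,3));Y=-180*(1-np.cos(th));Z=-180*np.sin(th)
print(np.c_[np.diff(Y),np.diff(Z)].round(1).tolist())
E
```

```text
15.75 [ 0.4791508  -0.30099232  0.05485737] jig [ 0.0023 -0.1792  0.0549] 0.00855273722145831 [ 4.45860404 13.29845244  4.86682229]
[[-0.2, -9.4], [-0.7, -9.4], [-1.2, -9.3], [-1.7, -9.3], [-2.2, -9.2], [-2.7, -9.0], [-3.1, -8.9], [-3.6, -8.7], [-4.1, -8.5], [-4.5, -8.3], [-4.9, -8.0], [-5.3, -7.8], [-5.7, -7.5], [-6.1, -7.2]]
```

Call:
{"op": "jog_arm", "data": {"motion": [{"slide": [0,-1.5,-5],"dr": [0,0,0]},{"slide": [0,0,-4.4],"dr": [0,0,0]},{"slide": [0,-0.7,-9.4],"dr": [0,0,0]},{"slide": [0,-1.2,-9.3],"dr": [0,0,0]},{"slide": [0,-1.7,-9.3],"dr": [0,0,0]}]}}

```text
clock: 16.17
ee_pos: [0.4798, -0.2971, 0.0919]
ee_rot: [-3.123, 0.301, -0.012]
contact_force: [7.6, 7.8, -4.6]
opening: 0.0083
finger_force: 39.7
```

Call:
{"op": "jog_arm", "data": {"motion": [{"slide": [0,-2.2,-9.2],"dr": [0,0,0]},{"slide": [0,-2.7,-9],"dr": [0,0,0]},{"slide": [0,-3.1,-8.9],"dr": [0,0,0]},{"slide": [0,-3.6,-8.7],"dr": [0,0,0]},{"slide": [0,-4.1,-8.5],"dr": [0,0,0]}]}}

```text
clock: 16.58
ee_pos: [0.4827, -0.282, 0.1364]
ee_rot: [-3.124, 0.3, -0.013]
contact_force: [7.2, 2.8, -3.3]
opening: 0.0081
finger_force: 38.9
```

Call:
{"op": "jog_arm", "data": {"motion": [{"slide": [0,-4.5,-8.3],"dr": [0,0,0]},{"slide": [0,-4.9,-8],"dr": [0,0,0]},{"slide": [0,-5.3,-7.8],"dr": [0,0,0]},{"slide": [0,0,0],"dr": [0,0,0]},{"slide": [0,0,0],"dr": [0,0,0]}]}}

```text
clock: 17.0
ee_pos: [0.4854, -0.268, 0.1607]
ee_rot: [-3.126, 0.299, -0.014]
contact_force: [5.7, 2.4, -4.6]
opening: 0.0083
finger_force: 39.2
```

```bash
python3 - <<'E'
from h import *
M=pl(np.load("pj2.npy"));o=env.observe();q=(np.linalg.inv(M)@np.r_[o['ee_pos'],1])[:3]
print(o['clock'],"jig",q.round(4),o['opening'],o['contact_force'],"flap angle",np.degrees(np.arctan2(q[2]+.005-.057,-q[1])),np.hypot(q[2]+.005-.057,q[1]))
E
```

```text
17.0 jig [ 0.0022 -0.1456  0.1607] 0.008280036424654991 [ 5.65772206  2.40234856 -4.63871689] flap angle 36.74264863083642 0.18172627931084886
```

Call:
{"op": "jog_arm", "data": {"motion": [{"slide": [0,-3.6,-4.6],"dr": [0,0,0]},{"slide": [0,-3.7,-4.4],"dr": [0,0,0]},{"slide": [0,-3.7,-4.3],"dr": [0,0,0]},{"slide": [0,0,0],"dr": [0,0,0]},{"slide": [0,0,0],"dr": [0,0,0]}]}}

```text
clock: 17.42
ee_pos: [0.4873, -0.2581, 0.174]
ee_rot: [-3.127, 0.3, -0.014]
contact_force: [5.9, 0.3, -2.7]
opening: 0.0082
finger_force: 39.2
```

```bash
python3 - <<'E'
from h import *
M=pl(np.load("pj2.npy"));o=env.observe();q=(np.linalg.inv(M)@np.r_[o['ee_pos'],1])[:3]
print(o['clock'],"jig",q.round(4),o['contact_force'],"angle",np.degrees(np.arctan2(q[2]-.052,-q[1])))
s=snapshot("scene");np.save("s7.npy",s);t=snapshot("top")
K,p=cam("scene");C=p['world_from_camera']
for th in(38,42.2,46): 
    a=np.radians(th);print(th,proj(K,C,app(M,[[x,-.125*np.cos(a),.057+.125*np.sin(a)] for x in(-.11,-.06)])).round(1).tolist())
x0,y0,f=255,200,6
a=cv2.resize(s[y0:y0+100,x0:x0+133,::-1],None,fx=f,fy=f,interpolation=cv2.INTER_CUBIC)
cv2.imwrite("pics/c7.png",a[:600,:800])
E
```

```text
17.4167 jig [ 0.0022 -0.1356  0.174 ] [ 5.85469029  0.33489857 -2.74156552] angle 41.98437741705959
38 [[315.1, 246.3], [329.8, 239.7]]
42.2 [[313.7, 242.9], [328.4, 236.3]]
46 [[312.3, 239.8], [327.0, 233.3]]
```

View pics/c7.png

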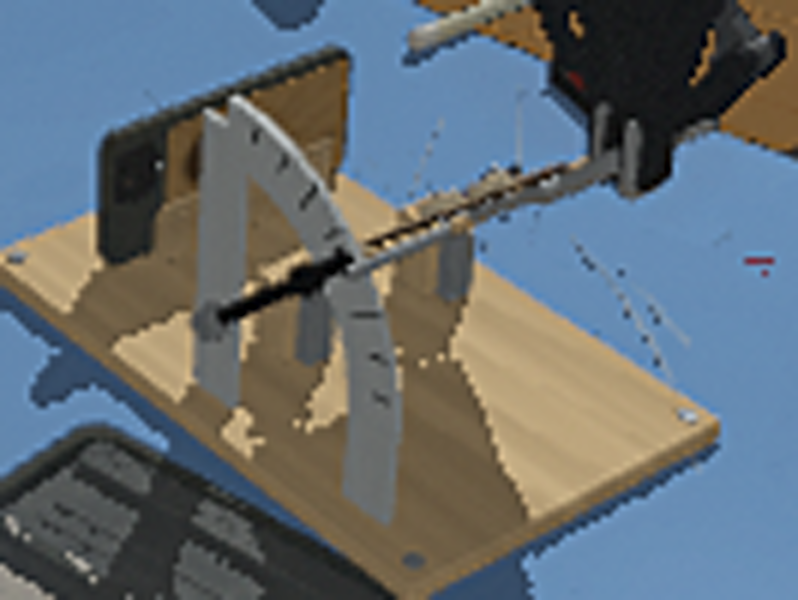

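The phone stands upright behind the arc. The pin runs from (450,228) to its tip at (357,268), and the index point is at about (352,258). The pin looks a couple of degrees low, so I'm quantifying it.

```bash
python3 - <<'E'
from h import *
M=pl(np.load("pj2.npy"));K,p=cam("scene");C=p['world_from_camera'];s=np.load("s7.npy");g=cv2.cvtColor(s,cv2.COLOR_RGB2GRAY).astype(np.float32)
sat=(s.max(2).astype(int)-s.min(2)).astype(np.float32)
smp=lambda im,u:cv2.remap(im,u[:,0].astype(np.float32).reshape(1,-1),u[:,1].astype(np.float32).reshape(1,-1),cv2.INTER_LINEAR)[0]
xs=np.linspace(-.105,-.068,30);rs=np.linspace(.03,.112,40)
for th in np.arange(35,48,1.):
    a=np.radians(th);P=app(M,np.c_[xs,np.full(30,-.125*np.cos(a)),np.full(30,.057+.125*np.sin(a))])
    Q=app(M,np.c_[np.full(40,-.106),-rs*np.cos(a),.057+rs*np.sin(a)])
    u=proj(K,C,P);print(th,"pin grey/sat",smp(g,u).mean().round(),smp(sat,u).mean().round(),"arm",smp(g,proj(K,C,Q)).mean().round())
x0=308
for y in range(232,250): print(y,"".join("%4d"%v for v in g[y,x0:x0+28])," |","".join("%4d"%v for v in sat[y,x0:x0+28]))
E
```

```text
35.0 pin grey/sat 113.0 45.0 arm 93.0
36.0 pin grey/sat 115.0 46.0 arm 87.0
37.0 pin grey/sat 121.0 50.0 arm 78.0
38.0 pin grey/sat 120.0 50.0 arm 63.0
39.0 pin grey/sat 95.0 25.0 arm 46.0
40.0 pin grey/sat 92.0 11.0 arm 30.0
41.0 pin grey/sat 129.0 12.0 arm 16.0
42.0 pin grey/sat 125.0 41.0 arm 10.0
43.0 pin grey/sat 79.0 34.0 arm 11.0
44.0 pin grey/sat 81.0 31.0 arm 21.0
45.0 pin grey/sat 137.0 53.0 arm 43.0
46.0 pin grey/sat 153.0 61.0 arm 71.0
47.0 pin grey/sat 154.0 56.0 arm 99.0
232  134 154 162 164 159 157 156 157 155 150 131 129 132 132 131 106 128 132 159  98 140 152 134 136  75 102 118  99  |    5   9  47  65  63  63  68  68  67   5  91  91  83  81  85  49  89 100   9   2  28  29  32  29  13  28  31  28
233  109 129 158 166 162 159 157 158 158 160 152 146 131 124 135 129 152 145 131 119 123 124 123 137 140  87  77  29  |    4  10  32  68  67  61  60  63  71  69  29  45  92  86  77  92  19  43  44  37  32  32  31  34  44  33  30  20
234  106 102 149 157 162 165 161 158 157 159 159 156 150 137 156 174 132 108 114 125 130 134 121  79  53  37  51  91  |    3   6   6  31  65  66
[... 2883 characters left out ...]
7
247   19 116 116 113 110 110 109 109 108 148 178 184 106  93  89  98 102  98 106 101  78  72  79  78  70 120 170 166  |    3   4   3   4   2   3   3   4  10  37  70  69  46  39  37  44  44  44  49  41   3   6   5   4   9  34  66  65
248   53 139 112 109 107 107 108 106 108 114 177 189 109  98  98  97  96 102 107  90  75  78  79  76  77 145 170 168  |    3   4   2   2   2   2   3   3   4   8  71  72  48  43  44  43  42  44  48  22   9   6   6   9  16  50  66  63
249   74  99 107 108 107 107 108 108 106 115 151 110  95  99 100 101  98  92  94  91  81  79  92  81  79 163 166 166  |    2   3   2   3   2   2   3   3   3  12  37  48  44  43  43  43  44  42  42  44  17   8  11  10  32  65  64  64
```

Call:
{"op": "jog_arm", "data": {"motion": [{"slide": [0,-1.9,-2.1],"dr": [0,0,0]},{"slide": [0,-1.9,-2.1],"dr": [0,0,0]},{"slide": [0,0,0],"dr": [0,0,0]},{"slide": [0,0,0],"dr": [0,0,0]},{"slide": [0,0,0],"dr": [0,0,0]}]}}

```text
clock: 17.93
ee_pos: [0.4879, -0.2549, 0.1778]
ee_rot: [3.127, -0.3, 0.014]
contact_force: [6.8, -1.3, -3.0]
opening: 0.0083
finger_force: 39.1
```

Call:
{"op": "jog_arm", "data": {"motion": [{"slide": [0,0,0],"dr": [0,0,0]},{"slide": [0,0,0],"dr": [0,0,0]},{"slide": [0,0,0],"dr": [0,0,0]}]}}

```text
clock: 18.18
ee_pos: [0.4879, -0.2549, 0.1778]
ee_rot: [3.127, -0.301, 0.014]
contact_force: [6.8, -0.7, -2.5]
opening: 0.0081
finger_force: 39.1
```

```bash
python3 - <<'E'
from h import *
M=pl(np.load("pj2.npy"));K,p=cam("scene");C=p['world_from_camera'];s=snapshot("scene");g=cv2.cvtColor(s,cv2.COLOR_RGB2GRAY).astype(np.float32)
sat=(s.max(2).astype(int)-s.min(2)).astype(np.float32)
smp=lambda im,u:cv2.remap(im,u[:,0].astype(np.float32).reshape(1,-1),u[:,1].astype(np.float32).reshape(1,-1),cv2.INTER_LINEAR)[0]
xs=np.linspace(-.105,-.068,30);rs=np.linspace(.03,.112,40)
for th in np.arange(39,47,1.):
    a=np.radians(th);P=app(M,np.c_[xs,np.full(30,-.125*np.cos(a)),np.full(30,.057+.125*np.sin(a))])
    Q=app(M,np.c_[np.full(40,-.106),-rs*np.cos(a),.057+rs*np.sin(a)])
    u=proj(K,C,P);print(th,"pin",smp(g,u).mean().round(),smp(sat,u).mean().round(),"arm",smp(g,proj(K,C,Q)).mean().round())
o=env.observe();print(o['clock'],o['ee_pos'],o['contact_force'],o['finger_force'],abs(o['dq']).max())
E
```

```text
39.0 pin 125.0 53.0 arm 46.0
40.0 pin 115.0 42.0 arm 28.0
41.0 pin 87.0 16.0 arm 16.0
42.0 pin 110.0 8.0 arm 12.0
43.0 pin 125.0 15.0 arm 14.0
44.0 pin 66.0 26.0 arm 22.0
45.0 pin 105.0 46.0 arm 43.0
46.0 pin 152.0 61.0 arm 71.0
18.2333 [ 0.48793932 -0.25491395  0.17776063] [ 6.39094563  0.57594637 -3.12093519] 39.14064288139343 0.001506660312220014
```

The pin is now at about 42.1° and the index at about 42.2°, with everything still. Handing in.

```bash
python3 -c "
from workcell import env
print(env.sign_off())"
```

```text
the job is handed in; nothing more can be done
None
```

I handed the job in at about 18 s: the phone stands in the groove with its lenses toward the flap, and the gripper is holding the flap still with its pin within about 0.5° of the index by my camera measurement. `env.sign_off()` gave no verdict.

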